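Lock in the one filter left in a donated air purifier

ROBOT

A 7-joint arm with a two-finger parallel gripper is mounted at the origin on the work surface. World frame = base frame: x ahead of the robot, y to its left, z up, the work surface at z = 0. Lengths are in m, angles in rad, forces in N, time in s.
With the tool pointing down it reaches from about 0.35 to 0.9 m from the base axis. Payload 8.1 kg.
Tool frame: the origin (TCP) lies on the centre line of the jaws, within the pads' length; the fingertips stand 19 mm ahead of it and the grasp point (between the pads) is the TCP (arm.tip_reach is the distance from the TCP to the fingertips, in m); z points along the fingers, y is the line along which they close (so a half turn about z gives the same grasp; the last joint's range is limited). The gripper opens to 92 mm and grips with 3 to 60 N. Pads are 19 mm wide; open, the fingers measure 130 mm over their backs; the gripper's body (75 mm by 190 mm) begins 47 mm behind the grasp point.
Start: joints at [1.023, 0.434, 0.025, 1.573, -0.012, 1.134, -0.075], TCP at [0.269, -0.564, 0.222] pointing down, gripper open.
Joint ranges: [-2.62, 2.62], [-0.44, 2.09], [-1.27, 1.32], [0.08, 2.57], [-1.32, 4.46], [0.12, 2], [-2.74, 2.74]. Speed limits (rad/s): [2.22, 2.22, 3.01, 3.01, 3.14, 3.14, 3.14].

INTERFACE

Orientations are given as a rotation vector (axis times angle).
In Python, from cell import arm gives the robot as it stands.
- The arm moves only by the tool arm_command, never from a script. Its argument "targets" is a list that holds one entry, the list of rows, each a list of 6 numbers: the shift along the tool's x, y, z in m, then the turn, a rotation vector about the tool's x, y, z in rad. A call has 1 to 10 rows; each row shifts and turns the commanded pose from where the row before left it, along the tool's axes as they then stand; what a row does not reach is not made up. A row lasts 1/8 s, in which the tool goes at most 62.5 mm and 10.7 degrees, less where a joint would pass 70% of its speed; a pose out of reach is approached as far as the arm can. A call with a gripper value outside its range is refused whole. "jaw" is the finger opening in m, from 0 to 0.0918, set as the call begins (left out, the last holds). The fingers move at their own pace and stop on an object; "newtons" is the grip in N (left out, the last holds). Time passes only in rows, so rows that do not move let the fingers close. It gives the time, the measured TCP pose, the force, the opening and the grip force at its end, in the units of the state.
- arm.observe(): the state, without advancing time (a new reading comes with each control period).
- arm.get_image(name): name is "scene" or "top" or "wrist"; returns a dict with "pixels" (480x640x3 uint8, red, green, blue), "z_map" (480x640 float32, m along the optical axis (not along the pixel's ray), 0 where there is no reading), "fx", "fy", "cx", "cy" (pixels), "xyz" and "rotation" of the camera in the world; the wrist camera has in their place "T_tool_cam" (4x4, takes a point from camera to tool coordinates, whose origin is the TCP and whose axes are the flange's). Camera axes: x right, y down, z forward; pixel columns grow to the right and rows downward; lengths in m; the calibration is good to about 2 mm. A picture is of the moment at which its call begins: read the wrist's pose just before it.
- arm.sign_off(): hands the job in; it is judged then, once.
The state is a dict: "clock": time; "joints": joint angles; "dq": joint speeds; "joint_efforts": joint torques, N m; "position": TCP position; "ee_rot": TCP orientation; "force": force on the tool from outside, world axes, zero at the start; "ft_torque": the same for the moment, N m; "width": opening from 0.0 (shut) to 1.0 (fully open); "gripper_force": force on a finger pad.
Only numpy, scipy, OpenCV 4.12 (cv2) and the standard library are available. Lean on these libraries where they do the work, as an engineer would, in place of code of your own. Each camera call takes 0.05 s, during which the arm holds its last target. There are 200 camera calls.

TASK

The donated air purifier has three filter bays, each with a slotted quarter-turn lock in front of it, but only one bay still holds its filter. Take the key from its stand, put its blade in the slot of that bay's lock and turn it clockwise fully home; leave the locks of the empty bays open. Let go with the key left standing centred in the lock, and don't disturb the remote control or the mug.

Things in the scene. Friction and masses are not known exactly. Their poses are not given: they have to be found in the camera images.
- purifier: white air purifier lying face up, fixed, 280 (x) by 380 (y) by 90 mm high; origin at the centre of its underside. Its top has three filter bays side by side along y (120 by 96 mm, 45 mm deep), centred at x 15, y -112, 0 and 112 mm; before each, at x -90 and the same y, stands its slotted lock. One bay holds a filter, two are empty
- filter: the one filter cartridge, pleated paper in a cardboard frame, 116 (x) by 92 (y) by 43 mm, fixed in one of the three bays, almost filling it; origin at the centre of its underside. Its lock is the one 105 mm from it towards the purifier's -x side
- lock1 (a joint): angle of the quarter-turn lock before the right (-y) bay of the purifier: 0 = open (slot along the purifier's x), grows clockwise seen from above to 1.57 = home against its stop (slot along the purifier's y). All three start open (up to 0.4). Turning takes about 0.06 N m; it stays where it is left
- lock2 (a joint): angle of the quarter-turn lock before the middle bay of the purifier: 0 = open (slot along the purifier's x), grows clockwise seen from above to 1.57 = home against its stop (slot along the purifier's y). All three start open (up to 0.4). Turning takes about 0.06 N m; it stays where it is left
- lock3 (a joint): angle of the quarter-turn lock before the left (+y) bay of the purifier: 0 = open (slot along the purifier's x), grows clockwise seen from above to 1.57 = home against its stop (slot along the purifier's y). All three start open (up to 0.4). Turning takes about 0.06 N m; it stays where it is left
- lock1_slot (a point): centre of the slot's floor in the lock before the right (-y) bay, x along the slot (turns with the lock), z up. The lock is a grey knob about 60 mm across; its slot is 10 mm wide, straight across, open at both ends, 18 mm deep, so the knob's top face is 18 mm above this point and 114 mm above the table
- lock2_slot (a point): centre of the slot's floor in the lock before the middle bay, x along the slot (turns with the lock), z up. The lock is a grey knob about 60 mm across; its slot is 10 mm wide, straight across, open at both ends, 18 mm deep, so the knob's top face is 18 mm above this point and 114 mm above the table
- lock3_slot (a point): centre of the slot's floor in the lock before the left (+y) bay, x along the slot (turns with the lock), z up. The lock is a grey knob about 60 mm across; its slot is 10 mm wide, straight across, open at both ends, 18 mm deep, so the knob's top face is 18 mm above this point and 114 mm above the table
- key_mid (a point): centre of the key's black handle, a block 50 (x) by 22 (y) by 80 mm high (z, +-40 mm about this point). The key (about 140 g) stands upright in its stand. The handle's flat underside is a shoulder, below which the blade sticks out. Fully in a lock, the shoulder rests on the knob's top face, this point being 58 mm above the slot floor
- key_tip (a point): middle of the lower end of the key's steel blade, 56 mm below the handle's centre; x along the blade. The blade sticks out 16 mm below the shoulder, 38 long (x) by 6 mm thick (y), its last 4 mm only 34 by 3 mm; in a lock's slot it has about 0.1 rad of play either way
- stand: wooden stand of the key, fixed, 90 (x) by 60 (y) by 30 mm high, origin at the centre of its underside; the key's blade sits 16 mm deep in a slot in its top along x, and lifts straight out
- remote: black remote control, 42 (x) by 130 (y) by 18 mm, lying loose on the purifier's far edge; origin at the centre of its underside; a bystander
- mug: blue mug, 80 mm across, 95 mm high, standing loose on the table beyond the stand, handle away from the robot; origin at the centre of its underside; a bystander
Things that resemble listed ones, but are neither listed nor needed, are in the scene too. What is shaped like the part that bears key_mid but green is not meant.

How it is judged:
By the outcome, as a careful person would: the job done as asked, in the order asked, and still so for the second after the job is handed in, with the robot touching nothing.
It also fails if it takes over 40 s, if anything falls off the work surface, if the arm or the gripper's body presses on something with over 40 N, if the wrist force passes 120 N, or if a joint passes its speed limit or range.

## Working session

There is one attempt and no reset: what is moved stays moved. The work goes in short steps, Python scripts to look and compute and a tool call to move; the robot and the scene stay as the last step left them, time stands still between calls to the robot, and variables do not carry over. Pictures are saved under pics/ and viewed, at most 10 in all, crops included, and the job is handed in when it is done.

Besides the shell and the picture viewer there is one more tool, called as name(argument=value, ...), one argument or row to a line, values as JSON. arm_command: Moves the arm, as the interface text tells. Its arguments: {"type":"object","properties":{"targets":{"type":"array","items":{"type":"array","items":{"type":"array","items":{"type":"number"}}}},"jaw":{"type":"number"},"newtons":{"type":"number"}},"required":["targets"]}

```bash
mkdir -p pics; cat > h.py <<'E'
import numpy as np,cv2
from scipy.spatial.transform import Rotation as R
from cell import arm
def save(im,n): cv2.imwrite(f'pics/{n}.png',cv2.cvtColor(im['pixels'],cv2.COLOR_RGB2BGR))
def campose(im,st=None):
    if 'T_tool_cam' in im:
        T=np.eye(4);T[:3,:3]=R.from_rotvec(st['ee_rot']).as_matrix();T[:3,3]=st['position'];T=T@np.array(im['T_tool_cam']);return T[:3,:3],T[:3,3]
    r=np.array(im['rotation']);
    r=r if r.shape==(3,3) else R.from_rotvec(r).as_matrix()
    return r,np.array(im['xyz'])
def onplane(im,uv,z,st=None):
    r,c=campose(im,st);uv=np.atleast_2d(np.array(uv,float))
    d=np.c_[(uv[:,0]-im['cx'])/im['fx'],(uv[:,1]-im['cy'])/im['fy'],np.ones(len(uv))]@r.T
    return c+d*((z-c[2])/d[:,2])[:,None]
def cloud(im,st=None):
    r,c=campose(im,st);v,u=np.mgrid[:480,:640];z=im['z_map']
    P=np.stack([(u-im['cx'])/im['fx']*z,(v-im['cy'])/im['fy']*z,z],-1)@r.T+c
    P[z==0]=np.nan;return P
E
python3 - <<'E'
from h import *
print(arm.observe())
for n in('top','scene'):
    im=arm.get_image(n);save(im,n);np.save(n+'.npy',im,allow_pickle=True);print(n,im['fx'],im['xyz'],im['rotation'])
E
```

```text
{'clock': 0.0, 'joints': array([ 1.02339219,  0.43523791,  0.0249646 ,  1.57409184, -0.01157739,
        1.13398943, -0.07513721]), 'dq': array([ 0.00190497,  0.00047649, -0.00104162,  0.00088959,  0.00023841,
       -0.0001308 , -0.00123009]), 'joint_efforts': array([-5.26819258e-04, -6.67839718e+01,  9.85357203e-01, -3.14469016e+01,
       -6.04146277e-02,  4.29401058e-02,  1.48829627e-04]), 'position': array([ 0.26864994, -0.56374642,  0.22163765]), 'ee_rot': array([-3.06278495e+00, -6.92482751e-01,  7.91265728e-04]), 'force': array([-0.11630353,  0.23825266,  0.34924092]), 'ft_torque': array([ 0.01634469,  0.01258816, -0.04333997]), 'gripper_force': 0.0, 'width': 0.9974623405184403}
top 612.4538177121618 [ 0.42427395 -0.07534041  1.16906503] [-2.18963929  2.14594162 -0.1886377 ]
scene 454.9957638383484 [ 0.98744375 -0.10051974  0.75622554] [-1.92040621 -1.88115857  0.53171846]
```

View pics/top.png

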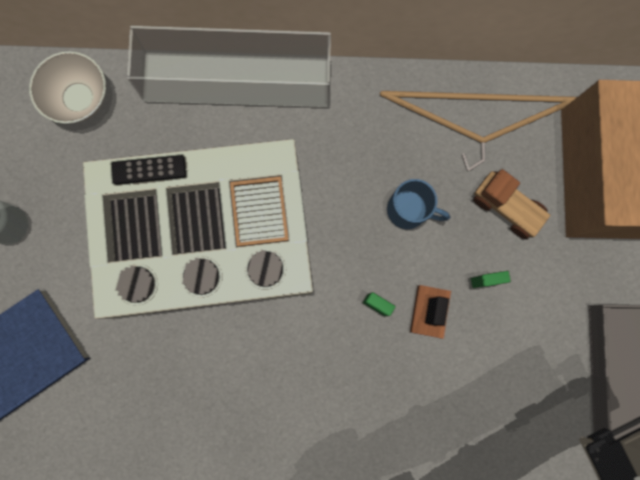

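View pics/scene.png

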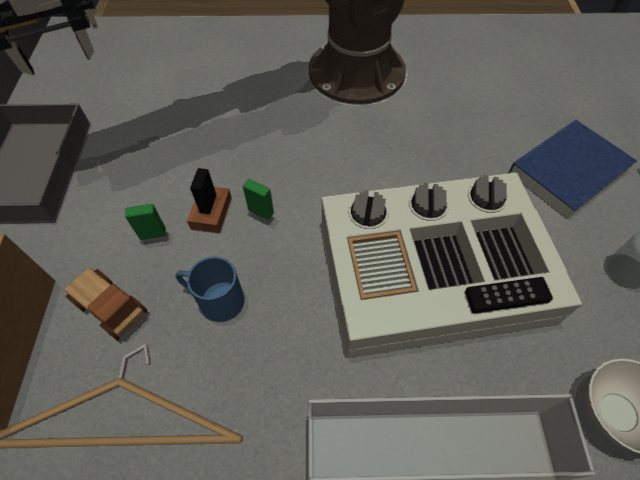

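The overhead view shows the filter (orange frame, white pleats) in the right (-y) bay at top (259,211), so its lock is the knob at (265,268), lock1. The empty bays' knobs are at (201,276) and (136,284).

What could be taken for the key: the black handle in the brown stand at top (437,311), the green block at (380,304), and the green block at (491,279). I choose the black one in the stand. The remote is at (149,169) and the mug at (414,203).

```bash
cat > m.py <<'E'
from h import *
def rect(P2):
    (c,(w,h),a)=cv2.minAreaRect((P2*1000).astype(np.float32).reshape(-1,1,2)); return np.round(c,1),np.round((w,h),1),round(a,1)
for n in('top','scene'):
    im=np.load(n+'.npy',allow_pickle=True).item();P=cloud(im);px=im['pixels'].astype(int);z=P[...,2]
    # handle top: black, z about .11
    box=np.zeros((480,640),bool)
    if n=='top': box[280:340,410:455]=1
    else: box[160:235,185:235]=1
    hsv=cv2.cvtColor(im['pixels'],cv2.COLOR_RGB2HSV)
    print(n,'maxz',np.nanmax(z[box]))
    m=box&(z>.1)&(z<.118); print('handle top',m.sum(),rect(P[m][:,:2]),np.median(z[m]),P[m].mean(0))
    s=box&(z>.022)&(z<.037); print('stand top',s.sum(),rect(P[s][:,:2]),np.median(z[s]))
    k=np.zeros((480,640),bool)
    for c in ([(265,268),(201,276),(136,284)] if n=='top' else [(369,208),(430,200),(489,192)]):
        bb=np.zeros((480,640),bool);bb[c[1]-28:c[1]+28,c[0]-28:c[0]+28]=1
        m=bb&(z>.108)&(z<.121);Q=P[m]
        (cc,r)=cv2.minEnclosingCircle((Q[:,:2]*1000).astype(np.float32))
        d=bb&(z>.09)&(z<.108)&(np.hypot(P[...,0]*1000-cc[0],P[...,1]*1000-cc[1])<27)
        l=cv2.fitLine((P[d][:,:2]*1000).astype(np.float32),cv2.DIST_HUBER,0,.01,.01).ravel() if d.sum()>5 else None
        print('knob',np.round(cc,1),round(r,1),np.median(Q[:,2]),m.sum(),'slot',d.sum(),l, None if l is None else np.degrees(np.arctan(l[1]/l[0])))
    m=(z>.08)&(z<.1)&(hsv[...,1]<60)&(px.sum(2)>500)
    n_,lab,stt,_=cv2.connectedComponentsWithStats(m.astype(np.uint8));i=1+np.argmax(stt[1:,4]);print('purifier',rect(P[lab==i][:,:2]))
E
python3 m.py; python3 - <<'E'
import cv2,numpy as np
a=cv2.imread('pics/top.png');b=cv2.imread('pics/scene.png')
o=np.hstack([cv2.resize(a[245:345,230:330],(400,400),interpolation=2),cv2.resize(a[260:360,390:490],(400,400),interpolation=2)])
cv2.imwrite('pics/crop1.png',o)
E
```

```text
top maxz 0.11621541082695619
handle top 382 (array([ 441.7, -320.6]), array([23.1, 49.9]), 79.3) 0.10999772830352805 [ 0.44155881 -0.31966163  0.10977851]
stand top 998 (array([ 441.9, -320.9]), array([61.4, 90.5]), 79.9) 0.030436675791908008
knob [509.2 -14.6] 32.0 0.11431811762038602 757 slot 173 [ 9.7708547e-01 -2.1284719e-01  5.0925473e+02 -1.3063995e+01] -12.289257
knob [493.5  96.5] 32.5 0.11421617209324775 797 slot 163 [ 9.9107146e-01 -1.3333158e-01  4.9384186e+02  9.9012405e+01] -7.662155
knob [478.  208.1] 32.7 0.11403260820974459 842 slot 152 [ 9.7538763e-01 -2.2049718e-01  4.7937613e+02  2.1140419e+02] -12.738235
purifier (array([583.2, 111. ]), array([276.3, 378.7]), 8.2)
scene maxz 0.11493483322657017
handle top 328 (array([ 443.2, -317.3]), array([22.1, 50.9]), 80.1) 0.11058564177526825 [ 0.44611288 -0.31632305  0.10956116]
stand top 810 (array([ 442.5, -317.8]), array([61.6, 93. ]), 79.8) 0.031109433915556595
knob [510.6 -11.4] 32.7 0.11545678041776808 640 slot 139 [ 9.7933412e-01 -2.0224904e-01  5.1111105e+02 -1.1460062e+01] -11.668507
knob [495.8  99.2] 33.6 0.11547268369460295 660 slot 123 [ 9.84306157e-01 -1.76469117e-01  4.96962036e+02  1.02000916e+02] -10.164163
knob [479.1 210.2] 34.2 0.1155191012034974 665 slot 105 [ 9.7446871e-01 -2.2452338e-01  4.8080902e+02  2.1369711e+02] -12.974852
purifier (array([721.7, -13.8]), array([36. , 86.2]), 7.6)
```

View pics/crop1.png

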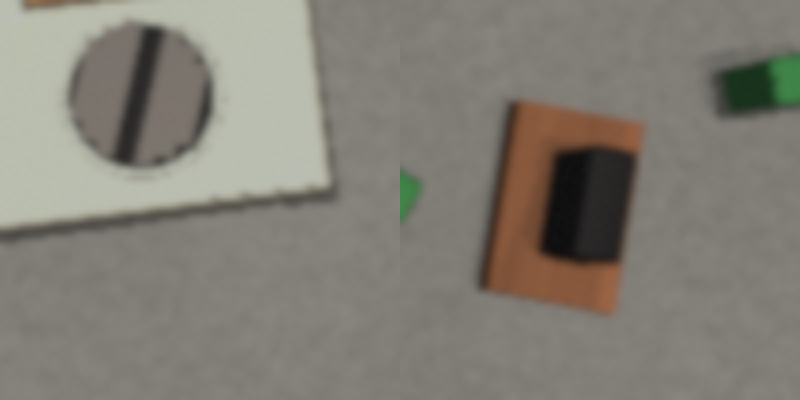

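The crop shows the black handle standing in the brown stand, with the green blocks clear of it. Lock1's slot is about 12° off world x. Next I move above the key, using the half-turned grasp so the last joint has room for the clockwise turn.

arm_command(
  targets=[
    [[0.0435, -0.0245, 0, 0, 0, 0], [0.0435, -0.0245, 0, 0, 0, 0], [0.0435, -0.0245, 0, 0, 0, 0], [0.0435, -0.0245, 0, 0, 0, 0], [0.0435, -0.0245, 0, 0, 0, 0], [0.0435, -0.0245, 0, 0, 0, 0], [0, 0, 0, 0, 0, -0.18], [0, 0, 0, 0, 0, -0.18], [0, 0, 0, 0, 0, -0.18], [0, 0, 0, 0, 0, -0.18]],
  ],
  jaw=0.05,
  newtons=30,
)

```text
clock: 1.35
position: [0.441, -0.319, 0.2221]
ee_rot: [-2.618, -1.735, 0.001]
force: [-0.2, -0.1, -0.1]
width: 0.541
gripper_force: 0.0
```

arm_command(
  targets=[
    [[0, 0, 0, 0, 0, -0.18], [0, 0, 0, 0, 0, -0.18], [0, 0, 0, 0, 0, -0.18], [0, 0, 0, 0, 0, -0.18], [0, 0, 0, 0, 0, -0.18], [0, 0, 0, 0, 0, -0.18], [0, 0, 0, 0, 0, -0.18], [0, 0, 0, 0, 0, -0.18], [0, 0, 0, 0, 0, -0.18], [0, 0, 0, 0, 0, -0.17]],
  ],
)

```text
clock: 2.6
position: [0.441, -0.3191, 0.2221]
ee_rot: [-0.284, -3.128, -0.001]
force: [0.1, -0.4, -0.4]
width: 0.546
gripper_force: 0.0
```

```bash
cat > w.py <<'E'
from h import *
import sys
def shot(n):
    st=arm.observe();im=arm.get_image('wrist');save(im,n);np.save(n+'.npy',(im,st),allow_pickle=True);return im,st
def tdelta(st,tgt,yaw):  # tool-frame shift (at present orientation) and turn about tool z
    M=R.from_rotvec(st['ee_rot']).as_matrix(); d=M.T@(np.array(tgt)-st['position'])
    y=np.degrees(np.arctan2(M[1,0],M[0,0])); t=(y-yaw+180)%360-180
    return np.round(d,4),'turn z',round(np.radians(t),4),'yaw',round(y,2),'tilt',np.round(M[:,2],4)
E
python3 - <<'E'
from w import *
im,st=shot('wk')
print(st['clock'],st['joints'],st['position'],tdelta(st,[.442,-.319,.08],169.3))
P=cloud(im,st);z=P[...,2];near=np.hypot(P[...,0]-.442,P[...,1]+.319)<.06
m=near&(z>.1)&(z<.118);print(m.sum())
if m.sum()>50:
    c,wh,a=cv2.minAreaRect((P[m][:,:2]*1000).astype(np.float32).reshape(-1,1,2));print(c,wh,a,np.median(z[m]))
E
```

```text
2.6 [ 0.96384969  0.36844641 -0.57893309  1.73444365  0.22223175  1.10542376
  1.70463442] [ 0.4409584  -0.31913528  0.22208232] (array([-0.0011,  0.0003,  0.1421]), 'turn z', np.float64(0.0055), 'yaw', np.float64(169.62), 'tilt', array([-7.e-04,  4.e-04, -1.e+00]))
1733
(442.3305358886719, -320.2782897949219) (21.752647399902344, 49.584346771240234) 80.18374633789062 0.1098625237062637
```

View pics/wk.png

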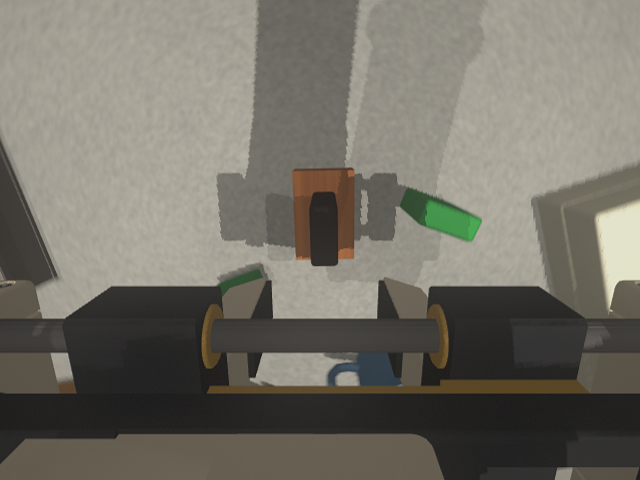

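The wrist view shows the black handle at (323,228) in its stand, with the green blocks at (440,215) and (240,277) outside the finger path. The measured key centre is (0.4423, -0.3202). I'll descend, grip and lift.

arm_command(
  targets=[
    [[-0.0014, -0.0008, 0.03, 0, 0, -0.01], [0, 0, 0.04, 0, 0, 0], [0, 0, 0.04, 0, 0, 0], [0, 0, 0.022, 0, 0, 0], [0, 0, 0.01, 0, 0, 0], [0, 0, 0, 0, 0, 0]],
  ],
)

```text
clock: 3.4
position: [0.4424, -0.3202, 0.0802]
ee_rot: [-0.279, -3.129, -0.001]
force: [-0.1, 0.5, 0.7]
width: 0.542
gripper_force: 0.0
```

arm_command(
  targets=[
    [[0, 0, 0, 0, 0, 0], [0, 0, 0, 0, 0, 0], [0, 0, 0, 0, 0, 0], [0, 0, 0, 0, 0, 0], [0, 0, 0, 0, 0, 0], [0, 0, 0, 0, 0, 0]],
  ],
  jaw=0.01,
  newtons=30,
)

```text
clock: 4.15
position: [0.4427, -0.3204, 0.0809]
ee_rot: [0.278, 3.129, -0.001]
force: [-0.8, 0.8, 6.7]
width: 0.238
gripper_force: 30.0
```

arm_command(
  targets=[
    [[0, 0, -0.01, 0, 0, 0], [0, 0, -0.02, 0, 0, 0], [0, 0, -0.05, 0, 0, 0], [0, 0, -0.05, 0, 0, 0], [0, 0, -0.05, 0, 0, 0], [0, 0, 0, 0, 0, 0]],
  ],
)

```text
clock: 4.9
position: [0.4445, -0.3208, 0.2647]
ee_rot: [0.277, 3.123, -0.005]
force: [0.4, -1.1, -2.1]
width: 0.239
gripper_force: 30.0
```

arm_command(
  targets=[
    [[-0.0093, 0.0385, 0, 0, 0, 0], [-0.0093, 0.0385, 0, 0, 0, 0], [-0.0093, 0.0385, 0, 0, 0, 0], [-0.0093, 0.0385, 0, 0, 0, 0], [-0.0093, 0.0385, 0, 0, 0, 0], [-0.0093, 0.0385, 0, 0, 0, 0], [-0.0093, 0.0385, 0, 0, 0, 0], [-0.0093, 0.0385, 0, 0, 0, 0], [0, 0, 0, 0, 0, 0], [0, 0, 0, 0, 0, 0]],
  ],
)

```text
clock: 6.15
position: [0.5692, -0.0307, 0.2594]
ee_rot: [-0.277, -3.127, 0.001]
force: [-0.0, -0.4, -2.4]
width: 0.235
gripper_force: 30.0
```

```bash
cat > l.py <<'E'
from w import *
def knob(im,st,c0=(.51,-.013)):
    P=cloud(im,st);z=P[...,2];b=np.hypot(P[...,0]-c0[0],P[...,1]-c0[1])<.045
    m=b&(z>.108)&(z<.121);Q=P[m]
    cc,r=cv2.minEnclosingCircle((Q[:,:2]*1000).astype(np.float32))
    d=b&(z>.09)&(z<.106)&(np.hypot(P[...,0]*1000-cc[0],P[...,1]*1000-cc[1])<26)
    l=cv2.fitLine((P[d][:,:2]*1000).astype(np.float32),cv2.DIST_HUBER,0,.01,.01).ravel()
    # slot edges by colour on the top plane: dark pixels in the knob disc
    g=im['pixels'].sum(2);v,u=np.nonzero(b)
    X=onplane(im,np.c_[u,v],.114,st)[:,:2]*1000
    ins=np.hypot(X[:,0]-cc[0],X[:,1]-cc[1])<26
    dark=ins&(g[v,u]<.6*np.median(g[v,u][ins]))
    print('dark rect',cv2.minAreaRect(X[dark].astype(np.float32)),dark.sum()) if dark.sum()>20 else 0
    print('knob',cc,r,np.median(Q[:,2]),m.sum(),'slot',d.sum(),l,np.degrees(np.arctan2(l[1],l[0])))
E
python3 - <<'E'
from l import *
im,st=shot('wl');print(st['clock'],st['position'],st['joints'],st['width'],st['gripper_force'],tdelta(st,[.51,-.013,.19],168));knob(im,st)
E
```

```text
6.15 [ 0.56923024 -0.0307313   0.2593808 ] [ 0.44601151  0.40242731 -0.67765174  1.61302428  0.26444677  1.22201617
  1.10989357] 0.23470920139147408 29.986725747585297 (array([0.0613, 0.0071, 0.0695]), 'turn z', np.float64(0.0327), 'yaw', np.float64(169.87), 'tilt', array([-2.e-03, -5.e-04, -1.e+00]))
dark rect ((511.0419616699219, -13.478157997131348), (9.360309600830078, 50.74681091308594), 78.61552429199219) 349
knob (510.9012756347656, -13.275165557861328) 32.551231384277344 0.11407770325983141 3304 slot 709 [ 9.8019171e-01 -1.9805102e-01  5.1036111e+02 -1.3072740e+01] -11.423012
```

View pics/wl.png

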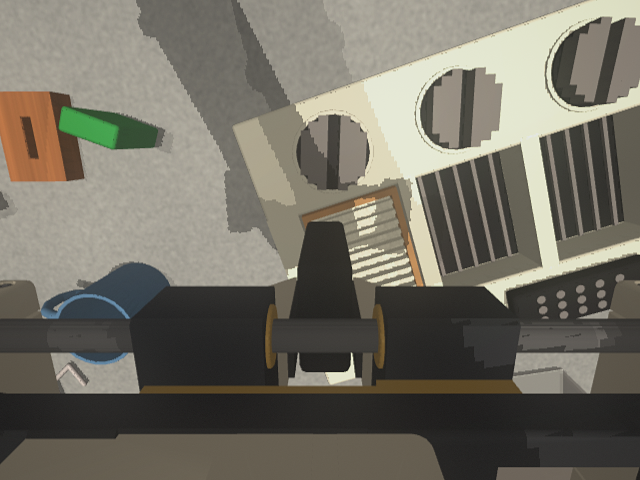

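The wrist view shows the held handle from about (325,300) down to (325,225), lock1's knob at (332,150) with its slot, and the filter beside it. I'll check how the key sits in the grip before inserting.

```bash
python3 - <<'E'
from l import *
im,st=np.load('wl.npy',allow_pickle=True)
M=R.from_rotvec(st['ee_rot']).as_matrix();T=(cloud(im,st)-st['position'])@M
m=np.zeros((480,640),bool);m[215:290,295:360]=1
m&=(abs(T[...,1])<.02)&(T[...,0]<.04)&(T[...,0]>0)&(T[...,2]<.06)
Q=T[m]*1000;print(len(Q),Q.min(0),Q.max(0),np.median(Q,0))
for a in range(-20,60,8):
    s=Q[(Q[:,2]>=a)&(Q[:,2]<a+8)]
    if len(s)>20:print(a,len(s),np.round(np.median(s[:,0]),1),np.round(np.percentile(s[:,1],[3,97]),1))
print(tdelta(st,[.511,-.0134,.205],168.5))
E
```

```text
3423 [  7.60877188 -13.56924832 -31.20616309] [25.41350263 15.88630873 48.48922547] [ 24.23258356   0.23219533 -21.5253737 ]
-20 332 24.7 [-11.1  14.6]
-12 321 24.7 [-13.2  15.1]
-4 215 24.8 [-9.9  9.9]
4 175 24.8 [-9.8 10. ]
12 167 24.8 [-10.    9.7]
20 147 24.8 [-9.9 10. ]
28 127 24.9 [-9.8  9.6]
36 120 24.9 [-9.7 10.1]
44 44 24.8 [-10.2   9.5]
(array([0.0603, 0.0069, 0.0545]), 'turn z', np.float64(0.024), 'yaw', np.float64(169.87), 'tilt', array([-2.e-03, -5.e-04, -1.e+00]))
```

arm_command(
  targets=[
    [[0.02, 0.0023, 0, 0, 0, 0.024], [0.02, 0.0023, 0, 0, 0, 0], [0.0203, 0.0023, 0.01, 0, 0, 0], [0, 0, 0.02, 0, 0, 0], [0, 0, 0.02, 0, 0, 0], [0, 0, 0.004, 0, 0, 0], [0, 0, 0, 0, 0, 0], [0, 0, 0, 0, 0, 0]],
  ],
)

```text
clock: 7.2
position: [0.5125, -0.012, 0.2072]
ee_rot: [0.316, 3.125, 0.0]
force: [0.3, -0.6, -1.9]
width: 0.239
gripper_force: 30.0
```

```bash
python3 - <<'E'
from w import *
st=arm.observe();print(st['position'],tdelta(st,[.511,-.0134,.163],168.5),st['force'])
E
```

```text
[ 0.51254185 -0.0120093   0.20715927] (array([ 0.0013, -0.0017,  0.0442]), 'turn z', np.float64(-0.0006), 'yaw', np.float64(168.47), 'tilt', array([ 1.1e-03, -1.0e-04, -1.0e+00])) [ 0.2680987  -0.62870103 -1.87810157]
```

arm_command(
  targets=[
    [[0.001, -0.0012, 0.01, 0, 0, 0], [0, 0, 0.01, 0, 0, 0], [0, 0, 0, 0, 0, 0], [0, 0, 0, 0, 0, 0]],
  ],
)

```text
clock: 7.7
position: [0.5109, -0.0127, 0.1864]
ee_rot: [-0.315, -3.126, -0.0]
force: [-0.5, -0.4, -2.0]
width: 0.238
gripper_force: 30.0
```

```bash
python3 - <<'E'
from w import *
im,st=shot('wi');print(st['position'],tdelta(st,[.511,-.0134,.163],168.5),st['force'])
st=arm.observe();print(tdelta(st,[.511,-.0134,.163],168.5),arm.observe()['position'])
E
```

```text
[ 0.51088935 -0.01273713  0.18636534] (array([-0.0002, -0.0006,  0.0234]), 'turn z', np.float64(-0.0), 'yaw', np.float64(168.5), 'tilt', array([-2.e-04,  1.e-04, -1.e+00])) [-0.54925025 -0.41083219 -1.98753114]
(array([-0.0001, -0.0007,  0.0235]), 'turn z', np.float64(0.0), 'yaw', np.float64(168.5), 'tilt', array([ 2.e-04,  1.e-04, -1.e+00])) [ 0.51104431 -0.01267642  0.1865468 ]
```

View pics/wi.png

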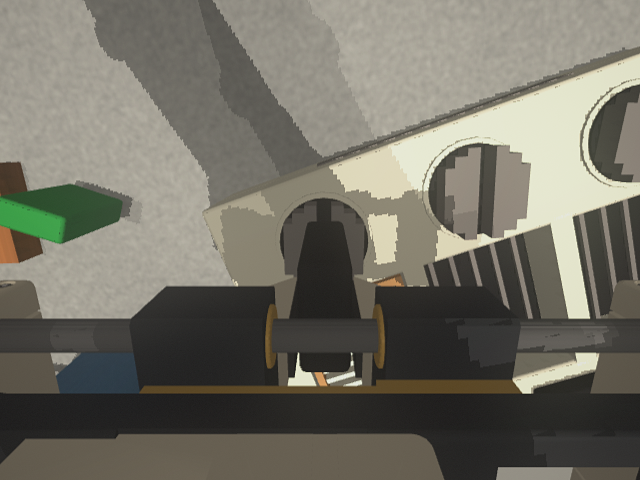

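The key is right above the knob: its slot shows at (325,207), in line with the handle at (325,225). I'll insert slowly.

arm_command(
  targets=[
    [[0, -0.0005, 0.004, 0, 0, 0], [0, 0, 0.005, 0, 0, 0], [0, 0, 0.005, 0, 0, 0], [0, 0, 0.003, 0, 0, 0], [0, 0, 0, 0, 0, 0]],
  ],
)

```text
clock: 8.38
position: [0.5106, -0.0133, 0.1691]
ee_rot: [-0.315, -3.125, 0.0]
force: [-0.2, 0.4, -2.3]
width: 0.238
gripper_force: 30.0
```

arm_command(
  targets=[
    [[0, 0, 0.003, 0, 0, 0], [0, 0, 0.0015, 0, 0, 0], [0, 0, 0.001, 0, 0, 0], [0, 0, 0, 0, 0, 0]],
  ],
)

```text
clock: 8.88
position: [0.511, -0.0133, 0.1648]
ee_rot: [0.315, 3.125, -0.001]
force: [-2.8, -1.4, 8.3]
width: 0.244
gripper_force: 30.0
```

arm_command(
  targets=[
    [[0, 0, 0, 0, 0, 0.12], [0, 0, 0, 0, 0, 0.15], [0, 0, 0, 0, 0, 0.15], [0, 0, 0, 0, 0, 0.15], [0, 0, 0, 0, 0, 0.15], [0, 0, 0, 0, 0, 0.15], [0, 0, 0, 0, 0, 0.15], [0, 0, 0, 0, 0, 0.15], [0, 0, 0, 0, 0, 0.08], [0, 0, 0, 0, 0, 0]],
  ],
)

```text
clock: 10.12
position: [0.5108, -0.0142, 0.1648]
ee_rot: [2.086, 2.348, -0.001]
force: [-2.6, -3.5, 9.4]
width: 0.235
gripper_force: 30.0
```

```bash
cat > s.py <<'E'
from w import *
st=arm.observe();print(st['clock'],st['position'],tdelta(st,[.511,-.0134,.164],98),st['force'],st['ft_torque'],st['joints'][6])
E
python3 s.py
```

```text
10.125 [ 0.51083495 -0.01419849  0.16478941] (array([0.0008, 0.0003, 0.0008]), 'turn z', np.float64(-0.0215), 'yaw', np.float64(96.77), 'tilt', array([ 5.0e-04, -1.6e-03, -1.0e+00])) [-2.61606992 -3.48612702  9.37993148] [-0.85750769  0.80306988 -0.02224402] -0.12086812443213073
```

arm_command(
  targets=[
    [[0, 0, 0, 0, 0, 0.05], [0, 0, 0, 0, 0, 0], [0, 0, 0, 0, 0, 0]],
  ],
)

```text
clock: 10.5
position: [0.5108, -0.0142, 0.1648]
ee_rot: [2.142, 2.296, -0.001]
force: [-3.1, -2.7, 9.5]
width: 0.233
gripper_force: 30.0
```

```bash
python3 s.py
```

```text
10.5 [ 0.51084018 -0.01419842  0.16481262] (array([0.0008, 0.0002, 0.0008]), 'turn z', np.float64(-0.0704), 'yaw', np.float64(93.97), 'tilt', array([ 5.0e-04, -1.4e-03, -1.0e+00])) [-3.07762558 -2.72084788  9.45730324] [-0.83801855  0.8682551  -0.05247382] -0.16512052415170086
```

arm_command(
  targets=[
    [[0, 0, 0, 0, 0, 0.04], [0, 0, 0, 0, 0, 0], [0, 0, 0, 0, 0, 0]],
  ],
)

```text
clock: 10.88
position: [0.5104, -0.0141, 0.1648]
ee_rot: [2.188, 2.253, -0.002]
force: [-4.5, -3.3, 11.1]
width: 0.237
gripper_force: 30.0
```

```bash
python3 s.py
```

```text
10.875 [ 0.51044571 -0.01414212  0.1647776 ] (array([0.0007, 0.0006, 0.0008]), 'turn z', np.float64(-0.1101), 'yaw', np.float64(91.69), 'tilt', array([-2.0e-04, -1.5e-03, -1.0e+00])) [-4.47527672 -3.29433084 11.13004096] [-0.71691103  1.30094035  0.09313372] -0.20124530374013364
```

arm_command(
  targets=[
    [[0, 0, 0, 0, 0, 0.04], [0, 0, 0, 0, 0, 0], [0, 0, 0, 0, 0, 0]],
  ],
)

```text
clock: 11.25
position: [0.5102, -0.014, 0.1648]
ee_rot: [2.232, 2.21, -0.002]
force: [-5.6, -2.9, 11.1]
width: 0.242
gripper_force: 30.1
```

```bash
python3 s.py
```

```text
11.25 [ 0.51023046 -0.01401177  0.16477379] (array([0.0006, 0.0008, 0.0008]), 'turn z', np.float64(-0.1493), 'yaw', np.float64(89.45), 'tilt', array([-6.0e-04, -1.6e-03, -1.0e+00])) [-5.59733594 -2.85250109 11.08670059] [-0.72970962  1.49648742  0.49981077] -0.23725343027630882
```

arm_command(
  targets=[
    [[0, 0, 0, 0, 0, 0.04], [0, 0, 0, 0, 0, 0], [0, 0, 0, 0, 0, 0]],
  ],
)

```text
clock: 11.62
position: [0.5104, -0.0138, 0.1648]
ee_rot: [2.274, 2.166, -0.002]
force: [-5.2, -2.9, 10.7]
width: 0.238
gripper_force: 30.6
```

```bash
python3 s.py
```

```text
11.625 [ 0.51040416 -0.01375062  0.16476906] (array([0.0004, 0.0006, 0.0008]), 'turn z', np.float64(-0.1885), 'yaw', np.float64(87.2), 'tilt', array([-2.0e-04, -1.4e-03, -1.0e+00])) [-5.2406291  -2.91075556 10.68481431] [-0.55554059  1.20097906  0.74808626] -0.27324669941216534
```

Torque has climbed to 0.75 N·m with no further travel, so the lock is against its stop. I'll ease the twist and pressure, then release.

arm_command(
  targets=[
    [[0, 0, -0.0008, 0, 0, -0.07], [0, 0, 0, 0, 0, 0], [0, 0, 0, 0, 0, 0]],
  ],
)

```text
clock: 12.0
position: [0.5104, -0.0136, 0.1648]
ee_rot: [-2.201, -2.242, 0.001]
force: [-3.6, -2.0, 4.8]
width: 0.233
gripper_force: 29.9
```

```bash
python3 s.py
```

```text
12.0 [ 0.51041182 -0.01360683  0.16483021] (array([0.0002, 0.0006, 0.0008]), 'turn z', np.float64(-0.1214), 'yaw', np.float64(91.05), 'tilt', array([-6.e-04, -5.e-04, -1.e+00])) [-3.62857392 -2.03698815  4.84376579] [-0.53025066  0.99075831  0.12675343] -0.21119582493070582
```

Torque is nearly gone, so I'll open just enough, straighten up and withdraw.

arm_command(
  targets=[
    [[0, 0, 0, 0, 0, -0.02], [0, 0, 0, 0, 0, 0], [0, 0, 0, 0, 0, 0]],
  ],
  newtons=5,
)

```text
clock: 12.38
position: [0.5109, -0.0133, 0.1648]
ee_rot: [2.177, 2.265, 0.0]
force: [-2.1, 0.1, 4.3]
width: 0.238
gripper_force: 5.0
```

arm_command(
  targets=[
    [[0, 0, 0, 0, 0, 0], [0, 0, 0, 0, 0, 0], [0, 0, 0, 0, 0, 0], [0, 0, 0, 0, 0, 0]],
  ],
  jaw=0.05,
)

```text
clock: 12.88
position: [0.5108, -0.0132, 0.1647]
ee_rot: [2.176, 2.265, 0.0]
force: [1.1, 0.6, 0.5]
width: 0.539
gripper_force: 0.0
```

arm_command(
  targets=[
    [[0, 0, -0.01, 0, 0, 0], [0, 0, -0.02, 0, 0, 0], [0, 0, -0.04, 0, 0, 0], [0, 0, -0.05, 0, 0, 0], [0, 0, -0.02, 0, 0, 0], [0, 0, 0, 0, 0, 0], [0, 0, 0, 0, 0, 0]],
  ],
)

```text
clock: 13.75
position: [0.5102, -0.0134, 0.304]
ee_rot: [-2.176, -2.265, 0.001]
force: [-0.7, -0.1, -0.7]
width: 0.545
gripper_force: 0.0
```

```bash
cat > f.py <<'E'
from w import *
import sys
im,st=shot(sys.argv[1]);P=cloud(im,st);z=P[...,2]
for nm,I,Pc in(('wrist',im,P),)+tuple((n,)+(lambda i:(i,cloud(i)))(arm.get_image(n)) for n in('top','scene')):
    z=Pc[...,2];m=(np.hypot(Pc[...,0]-.511,Pc[...,1]+.0134)<.05)&(z>.18)&(z<.205)
    if m.sum()>30: print(nm,m.sum(),cv2.minAreaRect((Pc[m][:,:2]*1000).astype(np.float32)),np.median(z[m]))
    else: print(nm,m.sum())
    save(I,sys.argv[1]+nm)
print(st['clock'],st['position'])
E
python3 f.py fin; cp pics/fin.png pics/finw.png
python3 -c "
import cv2,numpy as np
a=cv2.imread('pics/finwrist.png');b=cv2.imread('pics/finscene.png')[100:400,300:600]
cv2.imwrite('pics/fc.png',np.hstack([cv2.resize(a,(500,375)),cv2.resize(b,(300,375))]))"
```

```text
wrist 1766 ((511.2550354003906, -12.411026000976562), (21.753013610839844, 49.15366744995117), 2.628425359725952) 0.19377130988558977
top 0
scene 498 ((511.5631408691406, -11.330499649047852), (24.08465003967285, 50.04281234741211), 2.0195271968841553) 0.19451615150905088
13.75 [ 0.51024733 -0.0133969   0.30397907]
```

View pics/fc.png

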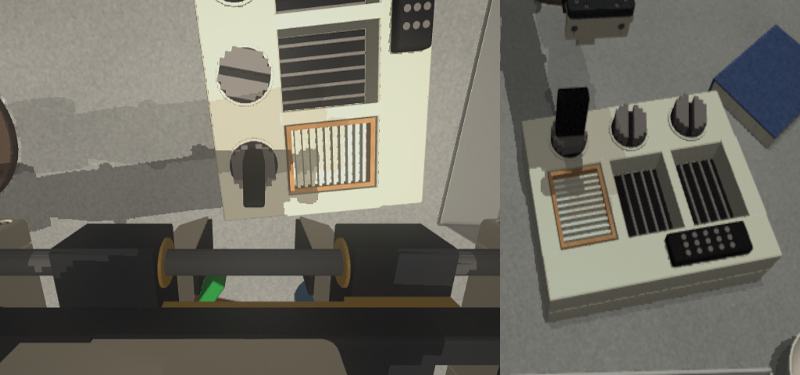

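The final pictures show the key upright and seated in lock1 (wrist crop (253,180), scene crop (572,115)). It is about 1 mm off centre and turned to 92.6°, which is the lock's 98° home plus the 0.1 rad of play. The other knobs, the remote and the gripper are all clear of it.

```bash
python3 -c "
from cell import arm
print(arm.sign_off())"
```

```text
the job is handed in; nothing more can be done
None
```

The key is in the right (-y) bay's lock, turned clockwise against its stop and left standing within about 1 mm of centre; I did not touch the other two locks, the remote or the mug, and the job was handed in at about 14 s.

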